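# Restock the bread baskets

## Robot

A 6-joint arm with a two-finger parallel gripper is mounted at the origin on the work surface. World frame = base frame: x ahead of the robot, y to its left, z up, the work surface at z = 0. Lengths are in m, angles in rad, forces in N, time in s.
With the tool pointing down it reaches from about 0.25 to 0.725 m from the base axis. Payload 4 kg.
Tool frame: the origin (TCP) lies midway between the tips of the shut fingers; the grasp point (between the pads) lies 19 mm behind it; z points along the fingers, y is the line along which they close (so a half turn about z gives the same grasp; the last joint's range is limited). The gripper opens to 85 mm and grips with 20 to 120 N. Pads are 22 mm wide; open, the fingers measure 114 mm over their backs; the gripper's body (76 mm by 85 mm) begins 54 mm behind the grasp point. The pads swing forward as they close: fully open they stand 13 mm farther back than shut.
Start: joints at [1.314, 0.241, 0.005, 1.335, 0, 1.571], TCP at [0.127, 0.484, 0.231] pointing down, gripper open.
Joint ranges: [-2.72, 2.72], [-1.05, 1.87], [-1.09, 1.28], [-1.99, 2.15], [-1.42, 1.44], [-3.14, 3.14]. Speed limits (rad/s): [2.79, 2.79, 3.14, 3.14, 3.14, 3.14].

## Interface

Orientations are given as a unit quaternion [x, y, z, w].
In Python, from workcell import get_obs, camera, job_done, silhouettes gives the robot as it stands. The module is installed in compiled form; this text tells all that it offers.
- The arm moves only by the tool drive_tool, never from a script. Its argument "increments" is a list of rows, each a list of 3 entries, a list of its own where there are three numbers: the shift along the world's x, y, z in mm, then the turn, a rotation vector about the world's x, y, z in degrees, then the opening, from 0 (shut) to 1 (fully open). A call has 1 to 8 rows; each row shifts and turns the commanded pose from where the row before left it; what a row does not reach is not made up. A row lasts 1/12 s, in which the tool goes at most 41.7 mm and 7.16 degrees, less where a joint would pass 70% of its speed; a pose out of reach is approached as far as the arm can. A call is refused whole if a number of a shift passes 41.7 or a number of a turn 7.16, either way. A call with a gripper value outside its range is refused whole. The fingers move at their own pace and stop on an object; the grip force is fixed at half the most. Time passes only in rows, so rows that do not move let the fingers close. It gives the time, the measured TCP pose, the force, the opening and the grip force at its end, in the units of the state.
- get_obs(): the state, without advancing time (a new reading comes with each control period).
- camera(name): name is "scene" or "side" or "wrist"; returns a dict with "image" (400x640x3 uint8, red, green, blue), "K" (3x3 intrinsics, pixels), "view" (4x4, takes a point from world to camera coordinates). Camera axes: x right, y down, z forward; pixel columns grow to the right and rows downward; lengths in m; the calibration is good to about 2 mm. The wrist camera is an equidistant fisheye: a pixel r from the principal point sees the ray r / f radians off the axis. A picture is of the moment at which its call begins. There is no depth.
- job_done(): hands the job in; it is judged then, once.
Trained networks look in a picture, given as the dict that the camera call returned (one of the last four; its "shot" number tells which), for a name from the list of things; names that differ only in an ending like _2 or _b are one class to them, and where a whole thing is asked for, a point or a joint stands for the part that bears it (a point fixed in the world has none). Each returns a list of dicts, best first, with "conf" (0 to 1); they miss things now and then, are a little off and sometimes report something else, mostly with a low value. They report only what shows in the picture. A call takes as long as a camera call. They do not tell look-alikes from the thing itself.
- silhouettes(query, picture): "region" (400x640 bool, what is visible of it) and "bbox" ([left, top, right, bottom] in pixels, round what is visible of it).
The state is a dict: "clock": time; "joint_pos": joint angles; "joint_vel": joint speeds; "tau": joint torques, N m; "eef_pos": TCP position; "tool_rot": TCP orientation; "ft_force": force on the tool from outside, world axes, zero at the start; "ft_torque": the same for the moment, N m; "grip_width": finger opening in m; "grasp_force": force on a finger pad.
Only numpy, scipy, OpenCV 4.12 (cv2) and the standard library are available. Lean on these libraries where they do the work, as an engineer would, in place of code of your own. Each camera call takes 0.05 s, during which the arm holds its last target. There are 200 camera calls.

## Task

Restock the three bread baskets on the bakery counter: take the round roll, the long roll and the ring-shaped roll from the bread board and put each into the basket that already holds one of its own kind. Lay each one flat on the floor of the basket's free half nearer the robot, not dropped from high up, with the long roll side by side with its fellow across the basket. Leave the croissant, which has no basket, on the board, and do not disturb the price stand, the wooden bowl or the jam jar.

Things in the scene. Friction and masses are not known exactly. Their poses are not given: they have to be found in the camera images.
- round_roll: Round domed bread roll, golden brown with a pale cross on top, rigid: 60 mm across (upright sides from 6 to 27 mm above its underside), 40 mm high, about 60 g. Lies loose on a fixed pale bread board, 185 x 840 mm and 10 mm high, before the baskets. Origin: centre of its underside, z axis up.
- long_roll: Long bread roll like a tiny baguette, golden brown with three pale slashes, rigid: 110 mm long along its x axis, 42 mm wide (y) and 42 mm high, ends tapered, about 80 g. Grip it across its middle. Lies loose on a fixed pale bread board, 185 x 840 mm and 10 mm high, before the baskets. Origin: centre of its underside, z axis up.
- ring_roll: Ring-shaped roll (bagel), golden brown, rigid: 68 mm across, 24 mm high, with a hole of 20 mm, too small for a finger; grip it across its outside. About 70 g. Lies loose on a fixed pale bread board, 185 x 840 mm and 10 mm high, before the baskets. Origin: centre of its underside, z axis up.
- croissant: Croissant, a crescent about 110 mm (y) by 60 mm (x), 42 mm high, brown in bands. It is loose; it stays where it is. Lies loose on a fixed pale bread board, 185 x 840 mm and 10 mm high, before the baskets. Origin: centre of its underside, z axis up.
- basket_round: Fixed low open basket of dark wire lined with paper: outer 186 (x) x 146 (y) x 35 mm, walls 3 mm, floor 4 mm above its origin (centre of its underside). x axis: along its length, away from the robot within 0.3 rad. Fixed in its far half, centre x = +55 mm: a round roll, 60 mm wide, 40 high. Free: x = -90 to +25 mm; set down near x = -30, y = 0. Inside width 140 mm.
- basket_long: Fixed low open basket of dark wire lined with paper: outer 186 (x) x 146 (y) x 35 mm, walls 3 mm, floor 4 mm above its origin (centre of its underside). x axis: along its length, away from the robot within 0.3 rad. Fixed in its far half, centre x = +55 mm: a long roll lying along y, 42 mm high. Free: x = -90 to +34 mm; set down near x = -30, y = 0. Inside width 140 mm.
- basket_ring: Fixed low open basket of dark wire lined with paper: outer 186 (x) x 146 (y) x 35 mm, walls 3 mm, floor 4 mm above its origin (centre of its underside). x axis: along its length, away from the robot within 0.3 rad. Fixed in its far half, centre x = +55 mm: a ring roll, 68 mm wide, 24 high. Free: x = -90 to +21 mm; set down near x = -30, y = 0. Inside width 140 mm.
- price_stand: Bystander, loose: wooden cube of 42 mm with a steel wire that holds a blank white card 70 mm wide, 128 mm high in all, to the left of the bread board (+y). Origin: centre of its underside.
- wooden_bowl: Bystander, loose: empty pale wooden bowl, 150 mm across, 55 mm high, to the right of the baskets (-y). Origin: centre of its underside.
- jam_jar: Bystander, loose: amber glass jar with brass lid, 66 mm across, 85 mm high, to the left of the baskets (+y). Origin: centre of its underside.
Things that resemble listed ones, but are neither listed nor needed, are in the scene too. Leave any green look-alike of the long_roll alone.

How it is judged:
By the outcome, as a careful person would: the job done as asked, in the order asked, and still so for the second after the job is handed in, with the robot touching nothing.
It also fails if it takes over 90 s, if anything falls off the work surface, if the arm or the gripper's body presses on something with over 40 N, if the wrist force passes 120 N, or if a joint passes its speed limit or range.

## Working session

There is one attempt and no reset: what is moved stays moved. The work goes in short steps, Python scripts to look and compute and a tool call to move; the robot and the scene stay as the last step left them, time stands still between calls to the robot, and variables do not carry over. Pictures are saved under pics/ and viewed, at most 14 in all, crops included, and the job is handed in when it is done.

Besides the shell and the picture viewer there is one more tool, called in YAML: its name, and indented under it one key for each argument. drive_tool: Moves the arm, as the interface text tells. Its arguments: {"type":"object","properties":{"increments":{"type":"array"}},"required":["increments"]}

```bash
mkdir -p pics; cat > h.py <<'E'
import numpy as np, cv2
from workcell import get_obs, camera, job_done, silhouettes
def save(p,name,img=None):
    cv2.imwrite('pics/'+name,cv2.cvtColor(p['image'] if img is None else img,cv2.COLOR_RGB2BGR))
def ray(p,u,v,fish=False):
    K=p['K'];V=np.array(p['view']);R=V[:3,:3];t=V[:3,3]
    x=(u-K[0][2])/K[0][0];y=(v-K[1][2])/K[1][1]
    if fish:
        r=np.hypot(x,y);d=np.array([np.sin(r)*x/r,np.sin(r)*y/r,np.cos(r)]) if r>1e-9 else np.array([0,0,1.])
    else: d=np.array([x,y,1.])
    return -R.T@t,R.T@d
def at_z(p,u,v,z,fish=False):
    o,d=ray(p,u,v,fish);return o+d*(z-o[2])/d[2]
E
python3 - <<'E'
from h import *
for n in('scene','side','wrist'):
    p=camera(n);save(p,n+'0.png');print(n,(-np.array(p['view'])[:3,:3].T@np.array(p['view'])[:3,3]).round(3),np.array(p['view'])[2,:3].round(2))
    for q in 'round_roll long_roll ring_roll croissant basket_round basket_long basket_ring price_stand wooden_bowl jam_jar'.split():
        print(q,[(round(r['conf'],2),[int(a) for a in r['bbox']]) for r in silhouettes(q,p)])
E
```

```text
scene [ 1.429 -0.419  1.117] [-0.65  0.27 -0.71]
round_roll [(0.6, [387, 170, 407, 188])]
long_roll [(0.68, [332, 174, 360, 196]), (0.5, [350, 138, 373, 156])]
ring_roll [(0.6, [290, 202, 311, 219]), (0.42, [229, 217, 256, 229]), (0.32, [132, 256, 188, 303])]
croissant [(0.86, [224, 217, 255, 227])]
basket_round [(0.62, [320, 222, 376, 279])]
basket_long [(0.68, [234, 257, 288, 312])]
basket_ring [(0.91, [389, 203, 455, 257])]
price_stand [(0.71, [439, 136, 462, 171]), (0.47, [330, 176, 359, 195])]
wooden_bowl [(0.67, [133, 257, 189, 301])]
jam_jar [(0.89, [457, 178, 482, 205])]
side [-0.119 -1.162  0.794] [ 0.38  0.78 -0.5 ]
round_roll [(0.52, [280, 163, 297, 178]), (0.22, [257, 128, 269, 159])]
long_roll [(0.61, [293, 187, 316, 201]), (0.51, [222, 184, 246, 202])]
ring_roll [(0.79, [330, 212, 350, 224])]
croissant [(0.66, [360, 246, 382, 271]), (0.4, [398, 219, 480, 262])]
basket_round [(0.57, [349, 181, 420, 214])]
basket_long [(0.73, [397, 219, 479, 258])]
basket_ring [(0.77, [315, 155, 380, 182])]
price_stand [(0.6, [255, 128, 271, 159])]
wooden_bowl [(0.8, [451, 270, 516, 318])]
jam_jar [(0.7, [302, 129, 321, 157]), (0.53, [315, 150, 380, 181])]
wrist [0.053 0.502 0.373] [ 0.29 -0.08 -0.95]
round_roll []
long_roll [(0.8, [159, 265, 195, 294]), (0.73, [151, 363, 195, 400])]
ring_roll []
croissant [(0.7, [49, 359, 78, 389])]
basket_round []
basket_long [(0.32, [154, 365, 192, 399])]
basket_ring []
price_stand [(0.9, [379, 336, 407, 350])]
wooden_bowl [(0.67, [30, 383, 63, 400])]
jam_jar []
```

```bash
python3 - <<'E'
from h import *
a=cv2.imread('pics/scene0.png')[120:320,110:490]
cv2.imwrite('pics/scene0c.png',cv2.resize(a,(760,400),interpolation=cv2.INTER_CUBIC))
E
```

```text
(no output)
```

View pics/scene0c.png

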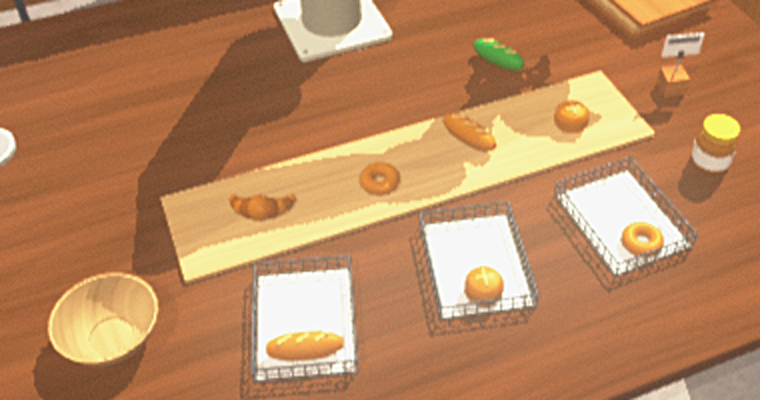

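View pics/wrist0.png

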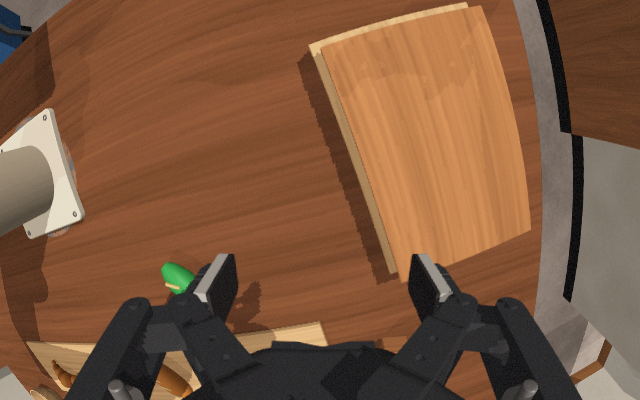

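The scene view shows, in full-picture pixels:
- **On the board:** round roll (397,178), brown long roll (345,185), ring roll (300,210) and croissant (240,223).
- **Look-alikes:** the green long roll at (360,147) is off the board. The fixed rolls sit inside the baskets: long (262,292), round (352,262), ring (431,238).
- **Baskets from -y to +y:** long, round, ring.

Next I fit the poses.

```bash
cat >> h.py <<'E'
from scipy.optimize import minimize
def proj(p,X,fish=False):
    V=np.array(p['view']);c=X@V[:3,:3].T+V[:3,3];K=np.array(p['K'])
    if fish:
        r=np.hypot(c[:,0],c[:,1]);th=np.arctan2(r,c[:,2]);s=th/np.maximum(r,1e-9)
        return np.c_[c[:,0]*s*K[0,0]+K[0,2],c[:,1]*s*K[1,1]+K[1,2]]
    return np.c_[c[:,0]/c[:,2]*K[0,0]+K[0,2],c[:,1]/c[:,2]*K[1,1]+K[1,2]]
def box(lx,ly,z0,z1): return np.array([[a*lx/2,b*ly/2,z] for a in(-1,1) for b in(-1,1) for z in(z0,z1)])
def cyl(prof):
    t=np.arange(0,2*np.pi,.2);return np.vstack([np.c_[r*np.cos(t),r*np.sin(t),0*t+z] for r,z in prof])
def ell():
    t=np.arange(0,2*np.pi,.25);out=[]
    for x in np.linspace(-.055,.055,13):
        s=np.sqrt(max(0,1-(x/.055)**2))**.8;out.append(np.c_[0*t+x,.021*s*np.cos(t),.021+.021*s*np.sin(t)])
    return np.vstack(out)
M={'round_roll':cyl([(.026,0),(.03,.006),(.03,.027),(.02,.038),(.008,.04)]),'ring_roll':cyl([(.025,0),(.034,.008),(.034,.016),(.025,.024)]),
 'long_roll':ell(),'basket':box(.186,.146,0,.035),'jam_jar':cyl([(.033,0),(.033,.085)]),'wooden_bowl':cyl([(.045,0),(.075,.055)])}
def fit(model,views,x0,z,yaw=None,S=4):
    """views: list of (picture, mask, fish)"""
    def cost(q):
        X=M[model].copy();c,s=np.cos(q[2]),np.sin(q[2])
        X=np.c_[c*X[:,0]-s*X[:,1]+q[0],s*X[:,0]+c*X[:,1]+q[1],X[:,2]+z];J=0
        for p,m,f in views:
            h=cv2.convexHull(proj(p,X,f).astype(np.float32))[:,0]
            ys,xs=np.nonzero(m);l,t=xs.min()-25,ys.min()-25;w,hh=xs.max()+25-l,ys.max()+25-t
            a=np.zeros((hh*S,w*S),np.uint8);cv2.fillPoly(a,[np.round(((h-[l,t]+.5)*S-.5)*16).astype(int)],1,shift=4)
            b=np.zeros((hh,w),np.uint8);b[ys-t,xs-l]=1;b=np.kron(b,np.ones((S,S),np.uint8))
            J+=1-(a&b).sum()/max(1,(a|b).sum())
        return J/len(views)
    best=None
    for y0 in ([0.] if yaw is None else yaw):
        i=np.array([x0[0],x0[1],y0]);sim=np.vstack([i,i+[.02,0,0],i+[0,.02,0],i+[0,0,.3]])
        r=minimize(cost,i,method='Nelder-Mead',options=dict(initial_simplex=sim,xatol=1e-4,fatol=1e-5))
        if best is None or r.fun<best.fun:best=r
    return best.x.round(4),round(best.fun,3)
E
python3 - <<'E'
from h import *
P={n:camera(n) for n in('scene','side')}
near={'round_roll':((397,178),(288,170),.01),'long_roll':((345,185),(304,194),.01),'ring_roll':((300,210),(340,218),.01),
'basket_round':((348,250),(385,198),0),'basket_long':((261,285),(438,239),0),'basket_ring':((422,230),(347,169),0),'jam_jar':((469,191),(311,143),0),'wooden_bowl':((160,280),(483,294),0)}
for q,(a,b,z) in near.items():
    vs=[]
    for n,c in(('scene',a),('side',b)):
        for r in silhouettes(q,P[n]):
            l,t,R,B=r['bbox']
            if np.hypot((l+R)/2-c[0],(t+B)/2-c[1])<8: vs.append((P[n],np.array(r['region']),False));break
    m='basket' if 'basket' in q else q
    yaw={'basket':[-.2,.0,.2],'long_roll':[0,.7,1.4,2.1]}.get(m)
    x0=at_z(P['scene'],*a,z+.02)[:2]
    print(q,len(vs),'ctr',x0.round(3),'both',*fit(m,vs,x0,z,yaw),'each',*[fit(m,[v],x0,z,yaw) for v in vs])
E
```

```text
round_roll 2 ctr [0.463 0.295] both [0.4582 0.2932 0.2379] 0.166 each (array([0.4623, 0.2894, 0.1375]), np.float64(0.108)) (array([0.4594, 0.3038, 0.1789]), np.float64(0.148))
long_roll 2 ctr [0.425 0.11 ] both [0.4274 0.1052 3.5822] 0.085 each (array([0.429 , 0.1043, 0.4403]), np.float64(0.067)) (array([0.4271, 0.1071, 3.5867]), np.float64(0.058))
ring_roll 2 ctr [ 0.475 -0.078] both [ 0.4638 -0.0741  0.285 ] 0.108 each (array([ 0.4645, -0.0757,  0.1218]), np.float64(0.107)) (array([ 0.4631, -0.0728,  0.2963]), np.float64(0.088))
basket_round 2 ctr [0.679 0.   ] both [ 0.6722  0.0018 -0.2182] 0.211 each (array([ 0.6723,  0.0013, -0.2266]), np.float64(0.1)) (array([ 0.6731,  0.0078, -0.3185]), np.float64(0.31))
basket_long 2 ctr [ 0.697 -0.284] both [ 0.6702 -0.2749 -0.2858] 0.184 each (array([ 0.6712, -0.2751, -0.2845]), np.float64(0.142)) (array([ 0.6725, -0.2719, -0.3154]), np.float64(0.222))
basket_ring 2 ctr [0.697 0.253] both [0.6826 0.258  0.0264] 0.226 each (array([0.6822, 0.2598, 0.034 ]), np.float64(0.129)) (array([ 0.6829,  0.2614, -0.0015]), np.float64(0.319))
jam_jar 2 ctr [0.608 0.498] both [0.6258 0.4733 0.2755] 0.118 each (array([0.6283, 0.4705, 0.1831]), np.float64(0.127)) (array([0.6272, 0.4774, 0.2648]), np.float64(0.095))
wooden_bowl 1 ctr [ 0.568 -0.549] both [ 0.5885 -0.5386  0.4097] 0.073 each (array([ 0.5885, -0.5386,  0.4097]), np.float64(0.073))
```

drive_tool:
  increments:
    - [[35,-20,0],[0,0,0],1]
    - [[35,-20,0],[0,0,0],1]
    - [[35,-20,0],[0,0,0],1]
    - [[35,-20,0],[0,0,0],1]
    - [[35,-20,0],[0,0,0],1]
    - [[35,-20,0],[0,0,0],1]
    - [[35,-20,0],[0,0,0],1]
    - [[35,-20,0],[0,0,0],1]

```text
clock: 3.22
eef_pos: [0.4085, 0.3223, 0.2315]
tool_rot: [0.128, 0.992, 0.0, 0.0]
ft_force: [0.9, 1.5, 1.2]
grip_width: 0.085
grasp_force: 0.0
```

```bash
cat > w.py <<'E'
from h import *
import sys
# usage: w.py name pic  -> wrist-camera fits of the thing, at its resting height
from scipy.spatial.transform import Rotation as Ro
o=get_obs();R=Ro.from_quat(o['tool_rot']).as_matrix()
print('t',round(o['clock'],2),'tcp',np.round(o['eef_pos'],4),'close dir deg',np.degrees(np.arctan2(R[1,1],R[0,1])).round(1),'z',R[:,2].round(3),'j',np.round(o['joint_pos'],2),'w',round(o['grip_width'],4),'F',np.round(o['ft_force'],1))
p=camera('wrist');save(p,sys.argv[2])
for a in sys.argv[3:]:
    q,z,*g=a.split(':');z=float(z)
    m='basket' if 'basket' in q else q;yaw={'basket':[-.2,.0,.2],'long_roll':[0,.7,1.4,2.1]}.get(m)
    for r in silhouettes(q,p)[:3]:
        mk=np.array(r['region']);l,t,Rr,B=r['bbox'];x0=at_z(p,(l+Rr)/2,(t+B)/2,z+.02,True)[:2]
        print(q,round(r['conf'],2),[int(v) for v in r['bbox']],x0.round(3),*fit(m,[(p,mk,True)],x0,z,yaw))
E
python3 w.py w1.png round_roll:.01 long_roll:.01 basket_round:0 basket_ring:0
```

```text
t 3.22 tcp [0.4085 0.3223 0.2315] close dir deg 75.3 z [ 0.  0. -1.] j [0.67 0.28 0.06 1.35 0.   0.92] w 0.085 F [0.9 1.5 1.2]Traceback (most recent call last):
  File "w.py", line 7, in <module>
    p=camera('wrist');save(p,sys.argv[2])
                      ~~~~^^^^^^^^^^^^^^^
  File "h.py", line 4, in save
    cv2.imwrite('pics/'+name,cv2.cvtColor(p['image'] if img is None else img,cv2.COLOR_RGB2BGR))
    ~~~~~~~~~~~^^^^^^^^^^^^^^^^^^^^^^^^^^^^^^^^^^^^^^^^^^^^^^^^^^^^^^^^^^^^^^^^^^^^^^^^^^^^^^^^^
cv2.error: OpenCV(4.12.0) /io/opencv/modules/imgcodecs/src/loadsave.cpp:1051: error: (-2:Unspecified error) could not find a writer for the specified extension in function 'imwrite_'
```

```bash
sed -i 's/sys.argv\[2\]/sys.argv[1]/;s/sys.argv\[3:\]/sys.argv[2:]/' w.py; python3 w.py w1.png round_roll:.01 long_roll:.01 basket_round:0 basket_ring:0
```

```text
t 3.27 tcp [0.4148 0.3186 0.2312] close dir deg 74.9 z [ 0.006 -0.003 -1.   ] j [ 0.66  0.28  0.06  1.35 -0.01  0.92] w 0.0853 F [ 5.  -0.7  0.2]
round_roll 0.81 [285, 185, 339, 236] [0.455 0.294] [0.4558 0.2927 0.2512] 0.059
long_roll 0.88 [194, 16, 268, 82] [0.25  0.258] [0.2465 0.2564 3.6408] 0.056
long_roll 0.6 [137, 191, 202, 259] [0.428 0.108] [0.4268 0.1063 0.4397] 0.051
basket_round 0.73 [160, 348, 201, 394] [ 0.702 -0.032] [ 0.7696 -0.0077  0.9316] 0.688
basket_round 0.53 [285, 185, 338, 234] [0.457 0.292] [ 0.5388  0.3076 -0.3943] 0.619
basket_round 0.28 [448, 258, 501, 301] [0.626 0.492] [0.6256 0.5682 0.7847] 0.726
basket_ring 0.81 [268, 281, 380, 347] [0.614 0.267] [0.6831 0.2597 0.0135] 0.372
```

View pics/w1.png

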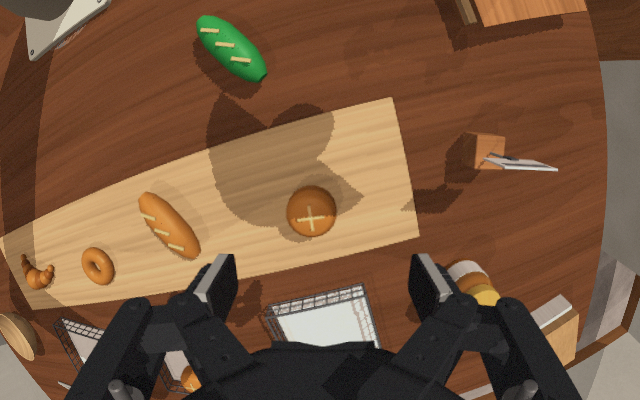

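The wrist picture shows the round roll with its pale cross at (311,211), the brown long roll at (169,225), the ring at (97,265), the croissant at (38,272) and the green look-alike at (232,48). All agree with the scene fit. Candidates for "round roll": (311,211) on the board, and the fixed one in its basket at (190,380). I choose the one on the board.

drive_tool:
  increments:
    - [[0,0,0],[0,0,0],1]
    - [[0,0,0],[0,0,0],1]

```text
clock: 3.68
eef_pos: [0.4058, 0.3245, 0.2315]
tool_rot: [0.127, 0.992, 0.0, -0.0]
ft_force: [0.4, -0.1, 0.0]
grip_width: 0.0853
grasp_force: 0.0
```

```bash
python3 - <<'E'
from h import *
o=get_obs();print(o['clock'],np.round(o['eef_pos'],4),np.round(o['tool_rot'],4))
p=camera('wrist');save(p,'c1.png',cv2.resize(p['image'][160:290,70:350],(700,325),interpolation=cv2.INTER_CUBIC))
o=get_obs();print(o['clock'],np.round(o['eef_pos'],4),np.round(o['tool_rot'],4))
r=max(silhouettes('round_roll',p),key=lambda r:r['conf']);print(r['bbox'],fit('round_roll',[(p,np.array(r['region']),True)],(.456,.293),.01))
E
```

```text
3.6833 [0.4058 0.3245 0.2315] [ 1.268e-01  9.919e-01  1.000e-04 -0.000e+00]
3.7333 [0.4059 0.3245 0.2315] [1.268e-01 9.919e-01 1.000e-04 0.000e+00]
[284.3, 196.1, 333.8, 246.2] (array([0.4558, 0.2923, 0.0883]), np.float64(0.069))
```

View pics/c1.png

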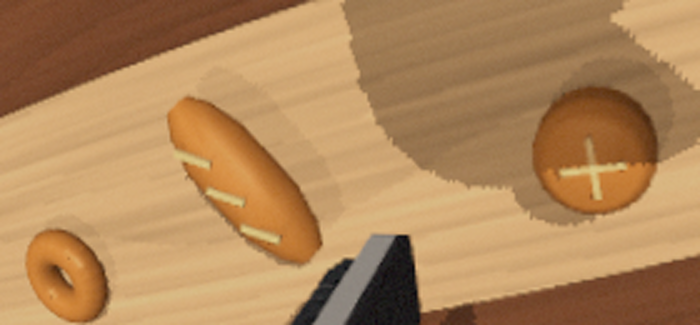

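The crop shows the whole round roll with its cross at (595,150), clearly the round roll, with no neighbours close by.

drive_tool:
  increments:
    - [[25,-16,-20],[0,0,0],1]
    - [[25,-16,-20],[0,0,0],1]
    - [[0,0,-38],[0,0,0],1]
    - [[0,0,-38],[0,0,0],1]
    - [[0,0,-36],[0,0,0],1]
    - [[0,0,-30],[0,0,0],1]
    - [[0,0,-20],[0,0,0],1]
    - [[0,0,-10],[0,0,0],1]

```text
clock: 4.45
eef_pos: [0.4544, 0.2907, 0.0161]
tool_rot: [0.128, 0.992, -0.002, -0.002]
ft_force: [-0.0, 0.1, -0.1]
grip_width: 0.0856
grasp_force: 0.0
```

drive_tool:
  increments:
    - [[0,0,-6],[0,0,0],1]
    - [[0,0,-5],[0,0,0],1]
    - [[0,0,0],[0,0,0],0]
    - [[0,0,0],[0,0,0],0]
    - [[0,0,0],[0,0,0],0]
    - [[0,0,0],[0,0,0],0]
    - [[0,0,0],[0,0,0],0]
    - [[0,0,0],[0,0,0],0]

```text
clock: 5.12
eef_pos: [0.4584, 0.2925, 0.0102]
tool_rot: [0.128, 0.992, 0.001, 0.001]
ft_force: [-0.2, -0.0, 5.9]
grip_width: 0.0571
grasp_force: 64.5
```

drive_tool:
  increments:
    - [[0,0,10],[0,0,0],0]
    - [[0,0,20],[0,0,0],0]
    - [[0,0,30],[0,0,0],0]
    - [[0,0,30],[0,0,0],0]
    - [[0,0,20],[0,0,0],0]
    - [[0,0,0],[0,0,0],0]

```text
clock: 5.62
eef_pos: [0.4599, 0.2934, 0.1242]
tool_rot: [0.128, 0.992, 0.003, 0.004]
ft_force: [0.9, -0.0, -0.8]
grip_width: 0.0571
grasp_force: 64.0
```

```bash
python3 - <<'E'
from h import *
o=get_obs();print(o['clock'],np.round(o['eef_pos'],4),np.round(o['tool_rot'],4),o['grip_width'],o['ft_force'])
a=camera('wrist');b=camera('side')
im=np.vstack([cv2.resize(a['image'][150:400,150:500],(700,500)),])
r=cv2.resize(b['image'][80:250,210:430],(777,600))
save(a,'w2.png',im)
for p,f in((a,True),(b,False)):
    for r in silhouettes('round_roll',p)[:2]:
        print(r['conf'],r['bbox'],*fit('round_roll',[(p,np.array(r['region']),f)],o['eef_pos'][:2],.010+.108))
E
```

```text
5.6167 [0.4599 0.2934 0.1242] [0.1281 0.9917 0.0032 0.0038] 0.05709536806920497 [ 0.94150708 -0.01712149 -0.84528695]
0.96 [258.0, 205.7, 385.9, 334.7] [0.4608 0.2922 0.2672] 0.051
0.24 [302.8, 128.9, 321.8, 154.2] [ 0.5282  0.2576 -0.3023] 0.422
```

View pics/w2.png

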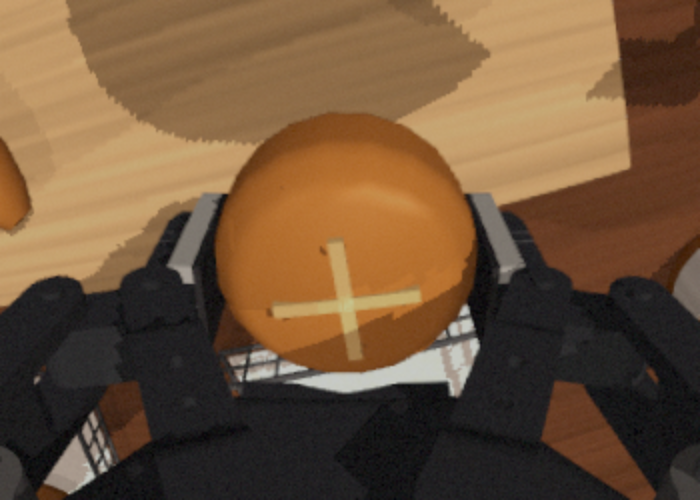

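The roll is held squarely between the pads, centred at (345,240) in the crop, with nothing else touched. Next I refine the basket poses from the white liners and fixed rolls in the first scene picture.

```bash
python3 - <<'E'
from h import *
p=camera('scene');im=cv2.imread('pics/scene0.png');hsv=cv2.cvtColor(im,cv2.COLOR_BGR2HSV)
M['floor']=box(.18,.14,0.004,.0045)
w=((hsv[...,1]<60)&(hsv[...,2]>150)).astype(np.uint8)
o=((hsv[...,1]>140)&(hsv[...,2]>150)&(hsv[...,0]<28)).astype(np.uint8)
for q,bb,x0,y0,fr,m in(('round',(322,220,374,278),(.672,.001),-.22,(352,262),'round_roll'),('long',(236,256,288,311),(.671,-.275),-.285,(262,292),'long_roll'),('ring',(391,203,453,256),(.682,.259),.03,(431,238),'ring_roll')):
    l,t,r,b=bb;z=np.zeros_like(w);z[t:b,l:r]=w[t:b,l:r];z=cv2.morphologyEx(z,cv2.MORPH_CLOSE,np.ones((3,3)))
    n,L,S,C=cv2.connectedComponentsWithStats(z);k=1+S[1:,4].argmax();h=cv2.convexHull(np.argwhere(L==k)[:,::-1].astype(np.int32))
    z=np.zeros_like(w);cv2.fillPoly(z,[h],1);print(q,S[k],'floor',*fit('floor',[(p,z>0,False)],x0,0,[y0]))
    n,L,S,C=cv2.connectedComponentsWithStats(o);k=L[fr[1]-3:fr[1]+4,fr[0]-4:fr[0]+5];k=np.bincount(k[k>0]).argmax()
    f=fit(m,[(p,L==k,False)],at_z(p,*C[k],.02)[:2],.004,[1.3] if m=='long_roll' else None);print(' roll',S[k],*f)
for r in silhouettes('round_roll',p)[:3]+silhouettes('basket_round',p)[:2]: print(r['conf'],r['bbox'])
E
```

```text
round [ 322  221   52   57 1884] floor [ 0.673   0.0026 -0.2738] 0.13
 roll [343 254  18  16 193] [ 0.7214 -0.0095  0.1505] 0.439
long [ 236  256   52   55 2111] floor [ 0.6745 -0.2768 -0.331 ] 0.08
 roll [243 286  38  14 355] [ 0.7235 -0.2901  1.2742] 0.267
ring [ 391  205   62   51 1601] floor [ 0.6821  0.2603 -0.027 ] 0.139
 roll [421 231  21  16 200] [0.7343 0.261  0.2771] 0.388
0.55 [391.0, 146.2, 406.5, 165.0]
0.69 [321.6, 223.6, 375.1, 280.0]
0.45 [330.8, 176.4, 358.3, 193.6]
```

drive_tool:
  increments:
    - [[15,-22,10],[0,0,1],0]
    - [[21,-32,0],[0,0,1],0]
    - [[24,-36,0],[0,0,0],0]
    - [[25,-38,0],[0,0,0],0]
    - [[25,-38,0],[0,0,0],0]
    - [[25,-38,0],[0,0,0],0]
    - [[21,-32,0],[0,0,0],0]
    - [[15,-22,0],[0,0,0],0]

```text
clock: 6.63
eef_pos: [0.6217, 0.041, 0.1269]
tool_rot: [0.112, 0.994, -0.001, -0.001]
ft_force: [0.1, 0.5, -0.2]
grip_width: 0.057
grasp_force: 64.0
```

drive_tool:
  increments:
    - [[12,-18,-10],[0,0,0],0]
    - [[5,-8,-20],[0,0,0],0]
    - [[0,0,-20],[0,0,0],0]
    - [[0,0,0],[0,0,0],0]
    - [[0,0,0],[0,0,0],0]

```text
clock: 7.05
eef_pos: [0.6358, 0.0183, 0.0758]
tool_rot: [0.111, 0.994, -0.0, -0.003]
ft_force: [0.4, 0.0, 0.7]
grip_width: 0.0569
grasp_force: 64.1
```

```bash
python3 - <<'E'
from h import *
o=get_obs();print(o['clock'],np.round(o['eef_pos'],4),np.round(o['tool_rot'],4),np.round(o['ft_force'],1))
a=camera('scene');save(a,'s2.png',cv2.resize(a['image'][120:320,220:460],(720,600),interpolation=cv2.INTER_CUBIC))
E
```

```text
7.05 [0.6358 0.0183 0.0758] [ 1.109e-01  9.938e-01 -4.000e-04 -2.900e-03] [0.4 0.  0.7]
```

View pics/s2.png

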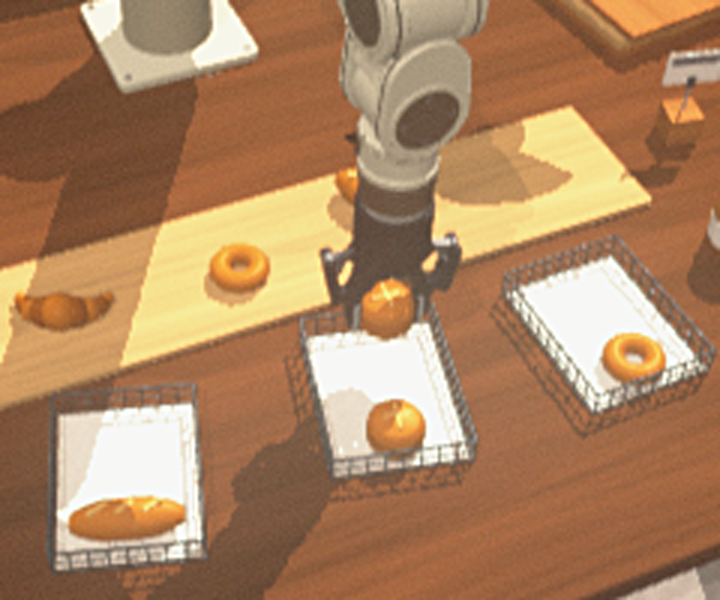

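The held roll is at crop (388,308), over the near half of the round basket, with its fellow at (396,425). I lower it now.

drive_tool:
  increments:
    - [[4,-5,0],[0,0,0],0]
    - [[4,-5,-20],[0,0,0],0]
    - [[0,0,-20],[0,0,0],0]
    - [[0,0,-15],[0,0,0],0]
    - [[0,0,-8],[0,0,0],0]
    - [[0,0,-4],[0,0,0],0]
    - [[0,0,0],[0,0,0],0]
    - [[0,0,0],[0,0,0],0]

```text
clock: 7.77
eef_pos: [0.6467, 0.0087, 0.0126]
tool_rot: [0.111, 0.994, 0.0, 0.001]
ft_force: [0.3, 0.5, 0.0]
grip_width: 0.057
grasp_force: 64.1
```

drive_tool:
  increments:
    - [[-2,0,-4],[0,0,0],0]
    - [[0,0,-2],[0,0,0],0]
    - [[0,0,0],[0,0,0],0]
    - [[0,0,0],[0,0,0],0]

```text
clock: 8.1
eef_pos: [0.6438, 0.0085, 0.0055]
tool_rot: [0.111, 0.994, 0.0, 0.0]
ft_force: [-0.5, -0.8, 0.1]
grip_width: 0.057
grasp_force: 64.1
```

drive_tool:
  increments:
    - [[0,0,-1],[0,0,0],0]
    - [[0,0,0],[0,0,0],0.85]
    - [[0,0,0],[0,0,0],0.85]
    - [[0,0,0],[0,0,0],0.85]
    - [[0,0,0],[0,0,0],0.85]
    - [[0,0,5],[0,0,0],0.85]
    - [[0,0,10],[0,0,0],0.85]
    - [[0,0,25],[0,0,0],0.85]

```text
clock: 8.77
eef_pos: [0.641, 0.0085, 0.0418]
tool_rot: [0.111, 0.994, -0.0, -0.003]
ft_force: [0.4, 0.0, -1.2]
grip_width: 0.0727
grasp_force: 0.0
```

drive_tool:
  increments:
    - [[0,0,40],[0,0,0],1]
    - [[-10,5,40],[0,0,0],1]
    - [[-35,15,20],[0,0,5],1]
    - [[-38,15,0],[0,0,7],1]
    - [[-38,15,0],[0,0,7],1]
    - [[-38,15,0],[0,0,7],1]
    - [[-30,15,0],[0,0,7],1]
    - [[-20,10,0],[0,0,5],1]

```text
clock: 9.43
eef_pos: [0.4327, 0.0987, 0.1447]
tool_rot: [-0.222, 0.975, 0.0, -0.0]
ft_force: [-0.2, 0.2, 0.3]
grip_width: 0.0854
grasp_force: 0.0
```

drive_tool:
  increments:
    - [[0,0,0],[0,0,0],1]
    - [[0,0,0],[0,0,0],1]
    - [[0,0,0],[0,0,0],1]

```text
clock: 9.68
eef_pos: [0.4372, 0.0982, 0.1449]
tool_rot: [-0.219, 0.976, -0.0, 0.002]
ft_force: [0.7, 0.2, 0.8]
grip_width: 0.0855
grasp_force: 0.0
```

```bash
python3 w.py w3.png long_roll:.01; python3 - <<'E'
from h import *
a=camera('scene');save(a,'s3.png')
for r in silhouettes('round_roll',a)[:4]: print(round(r['conf'],2),r['bbox'],*fit('round_roll',[(a,np.array(r['region']),False)],at_z(a,(r['bbox'][0]+r['bbox'][2])/2,(r['bbox'][1]+r['bbox'][3])/2,.02)[:2],.004))
E
```

```text
t 9.68 tcp [0.4372 0.0982 0.1449] close dir deg 115.2 z [ 0.003  0.    -1.   ] j [ 0.22  0.2  -0.29  1.08 -0.   -0.22] w 0.0855 F [0.7 0.2 0.8]
long_roll 0.64 [310, 121, 361, 250] [0.424 0.104] [0.4257 0.1055 3.586 ] 0.048
long_roll 0.6 [527, 39, 563, 144] [0.247 0.249] [0.2483 0.2465 3.6431] 0.06
0.78 [335.8, 232.0, 357.0, 250.3] [0.6451 0.0065 0.1866] 0.092
```

View pics/w3.png

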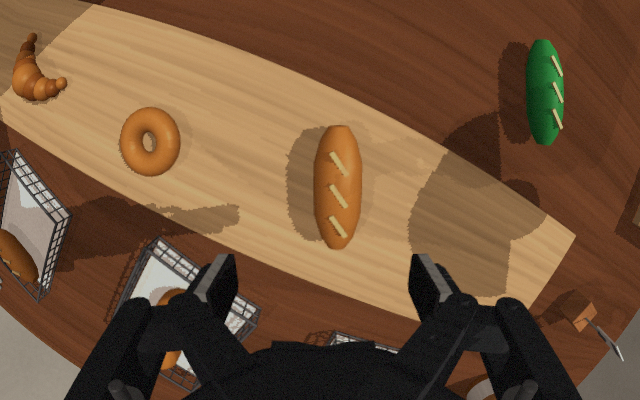

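The brown long roll at (337,187) lies upright in the image, square to the fingers. The green one at (545,92) is well away. The round roll sits in its basket at about (0.645, 0.007).

drive_tool:
  increments:
    - [[-5,4,-15],[0,0,0],1]
    - [[-5,3,-30],[0,0,0],1]
    - [[0,0,-33],[0,0,0],1]
    - [[0,0,-25],[0,0,0],1]
    - [[0,0,-15],[0,0,0],1]
    - [[0,0,-8],[0,0,0],1]
    - [[0,0,-4],[0,0,0],1]
    - [[0,0,0],[0,0,0],1]

```text
clock: 10.55
eef_pos: [0.4261, 0.1048, 0.0132]
tool_rot: [-0.219, 0.976, 0.0, -0.001]
ft_force: [-0.9, 0.4, 0.4]
grip_width: 0.0856
grasp_force: 0.0
```

drive_tool:
  increments:
    - [[0,0,-3],[0,0,0],0.6]
    - [[0,0,0],[0,0,0],0]
    - [[0,0,0],[0,0,0],0]
    - [[0,0,0],[0,0,0],0]
    - [[0,0,0],[0,0,0],0]
    - [[0,0,0],[0,0,0],0]
    - [[0,0,0],[0,0,0],0]
    - [[0,0,0],[0,0,0],0]

```text
clock: 11.22
eef_pos: [0.4268, 0.1053, 0.0117]
tool_rot: [-0.219, 0.976, 0.0, 0.001]
ft_force: [-0.2, -0.7, 5.9]
grip_width: 0.0403
grasp_force: 61.4
```

drive_tool:
  increments:
    - [[0,0,10],[0,0,0],0]
    - [[0,0,20],[0,0,0],0]
    - [[0,0,35],[0,0,0],0]
    - [[0,0,35],[0,0,0],0]
    - [[16,-28,15],[0,0,6],0]
    - [[18,-32,5],[0,0,7],0]
    - [[18,-32,0],[0,0,7],0]
    - [[18,-32,0],[0,0,7],0]

```text
clock: 11.88
eef_pos: [0.4942, -0.0151, 0.1313]
tool_rot: [-0.436, 0.9, -0.0, 0.001]
ft_force: [0.3, 0.8, -1.2]
grip_width: 0.0401
grasp_force: 60.8
```

drive_tool:
  increments:
    - [[19,-33,0],[0,0,7],0]
    - [[19,-33,0],[0,0,7],0]
    - [[19,-33,0],[0,0,5],0]
    - [[19,-33,0],[0,0,2.5],0]
    - [[19,-33,0],[0,0,0],0]
    - [[19,-33,0],[0,0,0],0]
    - [[19,-30,0],[0,0,0],0]
    - [[13,-20,0],[0,0,0],0]

```text
clock: 12.55
eef_pos: [0.6398, -0.265, 0.1294]
tool_rot: [-0.592, 0.806, -0.0, -0.0]
ft_force: [0.5, -0.3, -1.3]
grip_width: 0.0398
grasp_force: 60.8
```

drive_tool:
  increments:
    - [[0,0,-25],[0,0,0],0]
    - [[0,0,-25],[0,0,0],0]
    - [[0,0,0],[0,0,0],0]
    - [[0,0,0],[0,0,0],0]

```text
clock: 12.88
eef_pos: [0.637, -0.261, 0.0777]
tool_rot: [-0.593, 0.806, 0.003, -0.002]
ft_force: [-0.2, -0.1, -0.7]
grip_width: 0.0402
grasp_force: 61.0
```

```bash
python3 - <<'E'
from h import *
from scipy.spatial.transform import Rotation as Ro
o=get_obs();R=Ro.from_quat(o['tool_rot']).as_matrix();print(o['clock'],np.round(o['eef_pos'],4),np.degrees(np.arctan2(R[1,1],R[0,1])),R[:,2].round(3),np.round(o['ft_force'],1),o['grip_width'])
a=camera('scene');save(a,'s4.png',cv2.resize(a['image'][180:320,130:390],(780,420),interpolation=cv2.INTER_CUBIC))
E
```

```text
12.8833 [ 0.637  -0.261   0.0777] 162.67454220713947 [-0.006  0.002 -1.   ] [-0.2 -0.1 -0.7] 0.040214578079318615
```

View pics/s4.png

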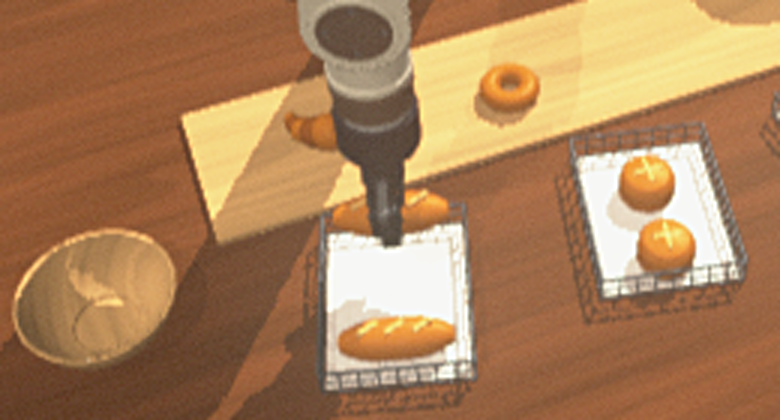

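The long roll is over the near half at crop (392,212), parallel to its fellow at (398,338). I lower it now.

drive_tool:
  increments:
    - [[2,-3,-10],[0,0,1],0]
    - [[0,0,-20],[0,0,0],0]
    - [[0,0,-18],[0,0,0],0]
    - [[0,0,-12],[0,0,0],0]
    - [[0,0,-6],[0,0,0],0]
    - [[0,0,-3],[0,0,0],0]
    - [[0,0,0],[0,0,0],0]
    - [[0,0,0],[0,0,0],0]

```text
clock: 13.6
eef_pos: [0.642, -0.265, 0.0124]
tool_rot: [-0.6, 0.8, -0.001, 0.0]
ft_force: [0.0, 0.4, -1.0]
grip_width: 0.0403
grasp_force: 61.0
```

drive_tool:
  increments:
    - [[0,-1,-3],[0,0,0],0]
    - [[0,0,-2],[0,0,0],0]
    - [[0,0,0],[0,0,0],0]
    - [[0,0,0],[0,0,0],0]

```text
clock: 13.93
eef_pos: [0.6412, -0.2658, 0.0065]
tool_rot: [-0.6, 0.8, -0.0, 0.0]
ft_force: [0.3, -0.5, -1.3]
grip_width: 0.0401
grasp_force: 61.0
```

drive_tool:
  increments:
    - [[0,0,-1],[0,0,0],0]
    - [[0,0,0],[0,0,0],0.65]
    - [[0,0,0],[0,0,0],0.65]
    - [[0,0,0],[0,0,0],0.65]
    - [[0,0,0],[0,0,0],0.65]
    - [[0,0,5],[0,0,0],0.65]
    - [[0,0,12],[0,0,0],0.65]
    - [[0,0,25],[0,0,0],0.65]

```text
clock: 14.6
eef_pos: [0.6388, -0.2647, 0.0449]
tool_rot: [-0.6, 0.8, 0.003, -0.002]
ft_force: [-0.2, -0.0, 0.3]
grip_width: 0.0552
grasp_force: 0.0
```

drive_tool:
  increments:
    - [[0,0,40],[0,0,0],1]
    - [[0,0,40],[0,0,-5],1]
    - [[-15,15,17],[0,0,-7],1]
    - [[-22,24,0],[0,0,-7],1]
    - [[-26,28,0],[0,0,-7],1]
    - [[-26,28,0],[0,0,-7],1]
    - [[-26,28,0],[0,0,-7],1]
    - [[-22,24,0],[0,0,-7],1]

```text
clock: 15.27
eef_pos: [0.5026, -0.1173, 0.1458]
tool_rot: [-0.228, 0.974, -0.0, 0.001]
ft_force: [0.2, 1.0, 0.2]
grip_width: 0.0853
grasp_force: 0.0
```

drive_tool:
  increments:
    - [[-20,22,0],[0,0,-7],1]
    - [[-15,15,0],[0,0,-7],1]
    - [[-5,5,0],[0,0,-7],1]
    - [[0,0,0],[0,0,-4],1]
    - [[0,0,0],[0,0,0],1]
    - [[0,0,0],[0,0,0],1]
    - [[0,0,0],[0,0,0],1]

```text
clock: 15.85
eef_pos: [0.4648, -0.077, 0.1451]
tool_rot: [-0.015, 1.0, -0.0, 0.001]
ft_force: [0.7, -0.2, -0.7]
grip_width: 0.0854
grasp_force: 0.0
```

```bash
python3 w.py w4.png ring_roll:.01; python3 - <<'E'
from h import *
a=camera('scene');save(a,'s5.png')
for r in silhouettes('long_roll',a)[:4]: print(round(r['conf'],2),r['bbox'],*fit('long_roll',[(a,np.array(r['region']),False)],at_z(a,(r['bbox'][0]+r['bbox'][2])/2,(r['bbox'][1]+r['bbox'][3])/2,.02)[:2],.004,[.5,1.3]))
E
```

```text
t 15.85 tcp [ 0.4648 -0.077   0.1451] close dir deg 91.8 z [ 0.001 -0.    -1.   ] j [-0.16  0.24 -0.23  1.1  -0.   -0.19] w 0.0854 F [ 0.7 -0.2 -0.7]
ring_roll 0.76 [288, 150, 367, 224] [ 0.457 -0.074] [ 0.4608 -0.0755  0.1401] 0.108
ring_roll 0.16 [95, 129, 179, 203] [ 0.441 -0.256] [ 0.4495 -0.2823  0.1474] 0.455
0.71 [241.6, 260.2, 281.3, 273.9] [ 0.6436 -0.2672  1.2886] 0.056
0.48 [347.7, 137.1, 374.7, 159.7] [0.2529 0.2515 0.5303] 0.081
```

View pics/w4.png

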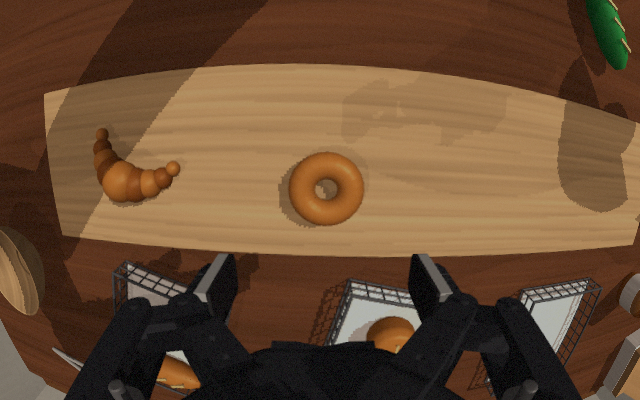

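The ring is at (326,188), between the fingers and clear of the croissant at (125,180). The long roll sits in its basket at (0.644, -0.267), yaw 1.29.

drive_tool:
  increments:
    - [[-2,2,-15],[0,0,0],1]
    - [[0,0,-30],[0,0,0],1]
    - [[0,0,-35],[0,0,0],1]
    - [[0,0,-28],[0,0,0],1]
    - [[0,0,-15],[0,0,0],1]
    - [[0,0,-8],[0,0,0],1]
    - [[0,0,-5],[0,0,0],1]
    - [[0,0,0],[0,0,0],1]

```text
clock: 16.72
eef_pos: [0.4621, -0.0748, 0.0078]
tool_rot: [-0.015, 1.0, 0.0, -0.001]
ft_force: [-0.5, -0.2, 0.2]
grip_width: 0.0853
grasp_force: 0.0
```

drive_tool:
  increments:
    - [[0,0,-2],[0,0,0],1]
    - [[0,0,-1],[0,0,0],0]
    - [[0,0,0],[0,0,0],0]
    - [[0,0,0],[0,0,0],0]
    - [[0,0,0],[0,0,0],0]
    - [[0,0,0],[0,0,0],0]
    - [[0,0,0],[0,0,0],0]

```text
clock: 17.3
eef_pos: [0.4633, -0.0749, 0.0071]
tool_rot: [-0.015, 1.0, -0.0, 0.001]
ft_force: [-0.5, 0.4, 6.2]
grip_width: 0.0659
grasp_force: 65.6
```

drive_tool:
  increments:
    - [[0,0,10],[0,0,0],0]
    - [[0,0,20],[0,0,0],0]
    - [[0,0,35],[0,0,0],0]
    - [[5,10,35],[0,0,0],0]
    - [[15,26,15],[0,0,0],0]
    - [[19,33,0],[0,0,0],0]
    - [[19,33,0],[0,0,0],0]
    - [[19,33,0],[0,0,0],0]

```text
clock: 17.97
eef_pos: [0.5405, 0.0615, 0.1222]
tool_rot: [-0.014, 1.0, 0.0, 0.002]
ft_force: [0.3, -0.5, -1.1]
grip_width: 0.0659
grasp_force: 67.1
```

drive_tool:
  increments:
    - [[19,33,0],[0,0,0],0]
    - [[19,33,0],[0,0,0],0]
    - [[19,33,0],[0,0,0],0]
    - [[19,33,0],[0,0,0],0]
    - [[15,30,0],[0,0,0],0]
    - [[12,22,-10],[0,0,0],0]
    - [[6,12,-20],[0,0,0],0]
    - [[3,3,-20],[0,0,0],0]

```text
clock: 18.63
eef_pos: [0.6529, 0.2631, 0.0712]
tool_rot: [-0.016, 1.0, 0.001, 0.002]
ft_force: [-0.4, -0.4, -1.1]
grip_width: 0.0659
grasp_force: 67.1
```

drive_tool:
  increments:
    - [[0,0,0],[0,0,0],0]
    - [[0,0,0],[0,0,0],0]
    - [[0,0,0],[0,0,0],0]

```text
clock: 18.88
eef_pos: [0.6514, 0.2588, 0.0715]
tool_rot: [-0.014, 1.0, 0.0, 0.0]
ft_force: [0.5, 0.5, -0.3]
grip_width: 0.066
grasp_force: 67.1
```

```bash
python3 - <<'E'
from h import *
a=camera('scene');save(a,'s6.png',cv2.resize(a['image'][130:290,310:510],(750,600),interpolation=cv2.INTER_CUBIC))
E
```

```text
(no output)
```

View pics/s6.png

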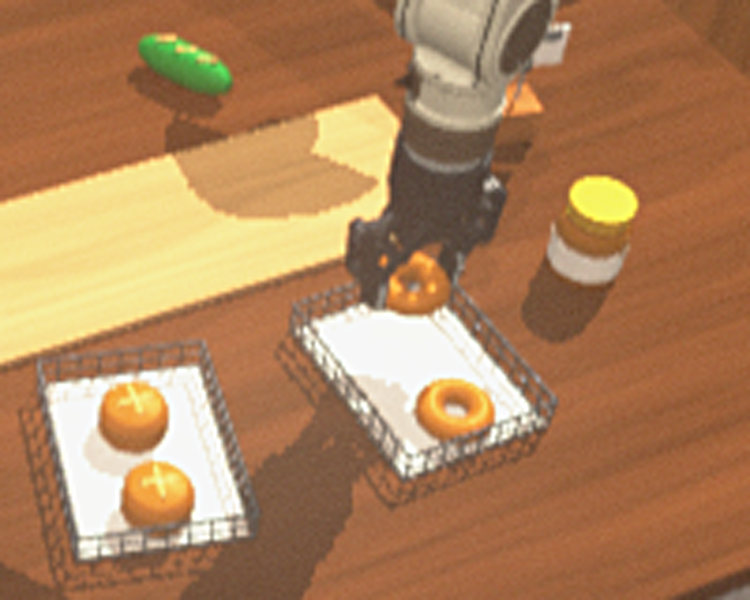

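The ring is over the near half of its basket at crop (415,285). The jar at (595,230) is clear. I lower it now.

drive_tool:
  increments:
    - [[1,0,-10],[0,0,0],0]
    - [[0,0,-20],[0,0,0],0]
    - [[0,0,-18],[0,0,0],0]
    - [[0,0,-10],[0,0,0],0]
    - [[0,0,-5],[0,0,0],0]
    - [[0,0,-2],[0,0,0],0]
    - [[0,0,0],[0,0,0],0]
    - [[0,0,0],[0,0,0],0]

```text
clock: 19.6
eef_pos: [0.6531, 0.2595, 0.0066]
tool_rot: [-0.015, 1.0, 0.0, 0.001]
ft_force: [-0.3, 0.3, -0.5]
grip_width: 0.0656
grasp_force: 67.1
```

drive_tool:
  increments:
    - [[0,0,-2],[0,0,0],0]
    - [[0,0,-2],[0,0,0],0]
    - [[0,0,0],[0,0,0],0]
    - [[0,0,0],[0,0,0],0]

```text
clock: 19.93
eef_pos: [0.6522, 0.2593, 0.0014]
tool_rot: [-0.015, 1.0, 0.0, 0.0]
ft_force: [-1.1, -0.0, -0.2]
grip_width: 0.0657
grasp_force: 67.1
```

drive_tool:
  increments:
    - [[0,0,0],[0,0,0],0.93]
    - [[0,0,0],[0,0,0],0.93]
    - [[0,0,0],[0,0,0],0.93]
    - [[0,0,0],[0,0,0],0.93]
    - [[0,0,5],[0,0,0],0.93]
    - [[0,0,12],[0,0,0],0.93]
    - [[0,0,25],[0,0,0],0.93]
    - [[0,0,38],[0,0,0],0.93]

```text
clock: 20.6
eef_pos: [0.6496, 0.2582, 0.0788]
tool_rot: [-0.015, 1.0, -0.001, -0.004]
ft_force: [0.1, 0.3, 0.1]
grip_width: 0.0795
grasp_force: 0.0
```

drive_tool:
  increments:
    - [[0,0,40],[0,0,0],1]
    - [[-20,-10,35],[0,0,0],1]
    - [[-35,-15,20],[0,0,0],1]
    - [[-38,-15,0],[0,0,0],1]
    - [[-38,-15,0],[0,0,0],1]
    - [[-38,-15,0],[0,0,0],1]
    - [[-30,-15,0],[0,0,0],1]
    - [[0,0,0],[0,0,0],1]

```text
clock: 21.27
eef_pos: [0.4463, 0.1714, 0.1757]
tool_rot: [-0.015, 1.0, -0.001, -0.004]
ft_force: [-0.2, -0.1, -0.4]
grip_width: 0.0851
grasp_force: 0.0
```

drive_tool:
  increments:
    - [[0,0,0],[0,0,0],1]
    - [[0,0,0],[0,0,0],1]
    - [[0,0,0],[0,0,0],1]

```text
clock: 21.52
eef_pos: [0.4562, 0.1755, 0.1769]
tool_rot: [-0.015, 1.0, 0.001, 0.002]
ft_force: [0.5, -0.3, 0.1]
grip_width: 0.0855
grasp_force: 0.0
```

```bash
python3 - <<'E'
from h import *
a=camera('scene');save(a,'s7.png',cv2.resize(a['image'][120:320,110:490],(798,420),interpolation=cv2.INTER_CUBIC))
for q,z in(('ring_roll',.004),('round_roll',.004),('long_roll',.004),('jam_jar',0),('wooden_bowl',0)):
    for r in silhouettes(q,a)[:3]: print(q,round(r['conf'],2),r['bbox'],*fit(q,[(a,np.array(r['region']),False)],at_z(a,(r['bbox'][0]+r['bbox'][2])/2,(r['bbox'][1]+r['bbox'][3])/2,.02)[:2],z,[1.3] if q=='long_roll' else None))
E
```

```text
ring_roll 0.84 [405.8, 213.7, 425.3, 233.4] [0.6521 0.256  0.1473] 0.112
round_roll 0.72 [335.6, 233.0, 356.5, 249.0] [0.6434 0.0069 0.2993] 0.075
long_roll 0.88 [243.3, 260.8, 279.6, 274.6] [ 0.6436 -0.2684  1.2644] 0.074
jam_jar 0.98 [459.2, 177.8, 480.6, 203.2] [0.626  0.4744 0.1927] 0.153
wooden_bowl 0.56 [134.6, 257.2, 188.8, 303.2] [ 0.5921 -0.54    0.1447] 0.054
```

View pics/s7.png

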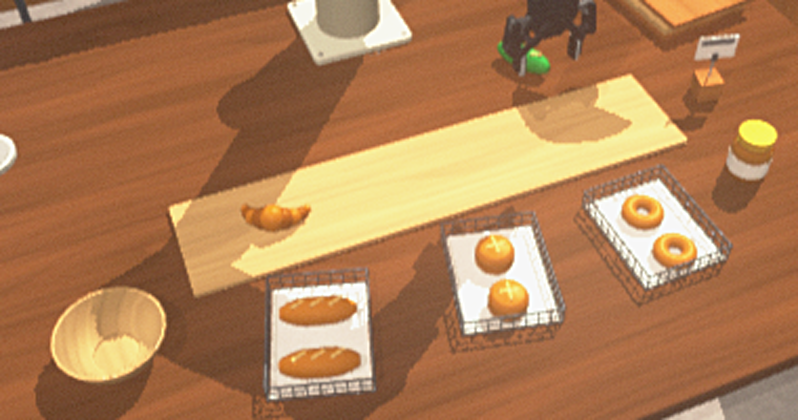

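Each new roll lies flat beside its fellow: long at (318,310), round at (495,253), ring at (642,210). The croissant (275,216), bowl, jar, stand and green look-alike have not moved, and the gripper is empty and clear of everything.

```bash
python3 -c "from workcell import job_done; print(job_done())"
```

```text
the job is handed in; nothing more can be done
None
```

The job is handed in: the round, long and ring rolls each lie flat in the near half of their own basket, and in the last scene picture everything else was where it started (about 22 s on the clock).

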